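# Swap the sample racks at the analyser

### The job

Swap the racks at the analyser's sampler: stand the white finished rack from the outlet lane in the green return tray, and set the red urgent rack down on the loading apron in front of the infeed lane and push it along the lane, past the orange one-way pawl, until the pawl clicks out behind it; then draw it back lightly against the pawl to make sure it is caught, and let go. When both racks are in their places, press the green start button. Set the racks down rather than dropping them, keep them upright, and leave the blue rack and the amber bottle where they stand.

Things in the scene. Friction and masses are not known exactly. Their poses are not given: they have to be found in the camera images.
- sampler: White bench-top analyser with its rack sampler, fixed. x = feed direction (towards the analyser), y to its left, z up; origin on the bench, x = 0 at the pawl tip. Flat deck 30 mm high, x -290 to +145 mm, y -155 to +105 mm. Infeed lane on y = -50 mm, outlet lane on y = +50 mm. The shroud over the ports (x +145 to +205 mm) is 136 mm high, the cabinet behind it (y -185 to +165 mm) 300 mm.
- apron (a point): Point on the deck's surface in the middle of the open loading apron (sampler -205, -50, 30 mm). A rack centred here along the lane has its nose 10 mm short of the lane's flared mouth, which narrows from about 50 mm wide at x = -120 mm to 30 mm at x = -70 mm; guides 18 mm high.
- lane_end (a point): Point on the deck under the centre of a rack pushed fully home against the end stop (sampler +85, -50, 30 mm). The lane is 30 mm wide between 18 mm high guides up to the port (face at x = +145 mm, 50 mm wide, 92 mm high inside); the end stop in it is at x = +160 mm, so the rack's nose enters 15 mm at most.
- pawl (a joint): Orange sprung pawl, a 45 mm arm, 3 to 18 mm above the deck, on an upright pivot (sampler x -42 mm) in the infeed lane's inner guide. 0 rad = sprung out into the lane, about 0.25 = pushed flush by a rack passing in +x (1 to 3 N extra push). It snaps back to 0 behind the rack's tail when the rack's centre passes about x = +75 mm; drawn back, the rack stops against its tip.
- pawl_tip (a point): Tip of the pawl, on its lane side; at rest 40 mm above the bench and about 10 mm inside the lane.
- red_rack_mid (a point): Centre, half-way up its 60 mm body, of the red urgent rack, loose on the bench: 150 mm long (x), 26 mm wide (y), flat-bottomed, about 0.24 kg, both ends alike. Seven purple-capped tubes fixed in it stand 24 mm above the body; they are 16 mm wide, so fingers can take the body's flat sides from above, either side of them.
- white_rack_mid (a point): Same point of the white finished rack (same sizes, purple and yellow caps, loose). It stands in the outlet lane, along it; that lane is 32 mm wide between guides 18 mm high.
- tray: Green open return tray fixed on the bench, 210 (x) by 130 (y) by 26 mm high, inside 200 by 120 mm, floor 5 mm thick; origin at the centre of its underside.
- start (a joint): Green start button, sprung, pressed straight down: 0 = up, 0.006 m = fully down, which takes 5 N; it counts as pressed beyond 0.004.
- start_top (a point): Centre of the start button's top face; the button is 26 mm across, in a round housing 42 mm across on the deck outside the infeed lane.
- blue_rack_mid (a point): Same point of the blue rack (same sizes, yellow caps, loose), waiting on the bench beside the red one; to be left alone.
- bottle: Amber bottle, loose, 52 mm across and 110 mm high, origin at its foot; to be left alone.
Things that resemble listed ones, but are neither listed nor needed, are in the scene too. There is more than one size of the part that bears red_rack_mid; the job needs the smallest. There is more than one size of the part that bears white_rack_mid; the job needs the larger.

How it is judged:
By the outcome, as a careful person would: the job done as asked, in the order asked, and still so for the second after the job is handed in, with the robot touching nothing.
It also fails if it takes over 72 s, if anything falls off the work surface, if the arm or the gripper's body presses on something with over 40 N, if the wrist force passes 120 N, or if a joint passes its speed limit or range.

### The arm

A 6-joint arm with a two-finger parallel gripper is mounted at the origin on the work surface. World frame = base frame: x ahead of the robot, y to its left, z up, the work surface at z = 0. Lengths are in mm, angles in rad, forces in N, time in s.
With the tool pointing down it reaches from about 275 to 1000 mm from the base axis. Payload 8.4 kg.
Tool frame: the origin (TCP) lies midway between the tips of the shut fingers; the grasp point (between the pads) lies 19 mm behind it; z points along the fingers, y is the line along which they close (so a half turn about z gives the same grasp; the last joint's range is limited). The gripper opens to 85 mm and grips with 20 to 120 N. Pads are 22 mm wide; open, the fingers measure 114 mm over their backs; the gripper's body (76 mm by 85 mm) begins 54 mm behind the grasp point. The pads swing forward as they close: fully open they stand 13 mm farther back than shut.
Start: joints at [-1.283, 0.353, 1.633, -0, 1.155, -0.002], TCP at [178.599, -598.941, 231.281] pointing down, gripper open.
Joint ranges: [-2.63, 2.63], [-0.92, 2.1], [0.06, 2.66], [-1.3, 4.44], [0, 2.69], [-3.02, 3.02]. Speed limits (rad/s): [2.22, 2.22, 2.79, 3.14, 3.14, 3.14].

### API

Orientations are given as [roll, pitch, yaw] about the fixed x, y, z axes, in that order (R = Rz(yaw) Ry(pitch) Rx(roll)).
In Python, from rig import r gives the robot as it stands.
- The arm moves only by the shell command python3 -m inch 'ROWS' [OPENING] [FORCE]. ROWS is JSON, a list that holds one entry, the list of rows, each a list of 6 numbers: the shift along the tool's x, y, z scaled (see below), then the turn, a rotation vector about the tool's x, y, z scaled (see below). In form: [[[tx, ty, tz, wx, wy, wz], ...]]. A call has 1 to 8 rows; each row is the pose to reach, as a shift and turn from the pose commanded when the call began, along the tool's axes at that moment, turning the shorter way round; what a row does not reach only later rows make up. The controller multiplies each number of a shift by 20 cm and each number of a turn by pi rad. A row lasts 1/12 s, in which the tool goes at most 41.7 mm and 7.16 degrees, less where a joint would pass 70% of its speed; a pose out of reach is approached as far as the arm can. A call with a number of a shift or a turn outside -1 to 1 is refused whole. A call with a gripper value outside its range is refused whole. OPENING is the gripper's target within -1 to 1 (fully open at 1, half-way at 0, shut at -1), set as the call begins (- or left out, the last holds). The fingers move at their own pace and stop on an object; FORCE is the grip in N (left out, the last holds). Time passes only in rows, so rows that repeat a pose let the fingers close. It gives the time, the measured TCP pose, the force, the opening and the grip force at its end, in the units of the state.
- r.sense(): the state, without advancing time (a new reading comes with each control period).
- r.grab_frame(name): name is "side" or "top"; returns the picture (384x512x3 uint8, red, green, blue); there is no depth.
- r.camera_info(name): a dict with "K" (3x3 intrinsics, pixels), "rvec" (rotation vector, rad) and "tvec" (3), from world to camera coordinates, as OpenCV has them. Camera axes: x right, y down, z forward; pixel columns grow to the right and rows downward; lengths in mm; the calibration is good to about 2 mm. A picture is of the moment at which its call begins. camera_info takes no time and is no camera call.
- r.sign_off(): hands the job in; it is judged then, once.
The state is a dict: "clock": time; "qpos": joint angles; "qvel": joint speeds; "joint_efforts": joint torques, N m; "eef_pos": TCP position; "tcp_rot": TCP orientation; "contact_force": force on the tool from outside, world axes, zero at the start; "wrist_torque": the same for the moment, N m; "opening": opening from 0.0 (shut) to 1.0 (fully open); "grasp_force": force on a finger pad.
Only numpy, scipy, OpenCV 4.12 (cv2) and the standard library are available. Lean on these libraries where they do the work, as an engineer would, in place of code of your own. Each camera call takes 0.05 s, during which the arm holds its last target. There are 200 camera calls.

## Working session

There is one attempt and no reset: what is moved stays moved. The work goes in short steps, Python scripts to look and compute and a shell command to move; the robot and the scene stay as the last step left them, time stands still between calls to the robot, and variables do not carry over. Pictures are saved under pics/ and viewed, at most 10 in all, crops included, and the job is handed in when it is done.

```bash
mkdir -p pics; ls; python3 - <<'E'
from rig import r
import cv2
for n in("top","side"):
    cv2.imwrite(f"pics/{n}0.png",cv2.resize(r.grab_frame(n)[:,:,::-1],(800,600),interpolation=cv2.INTER_CUBIC))
    print({k:v.tolist() if hasattr(v,'tolist') else v for k,v in r.camera_info(n).items()})
print(r.sense())
E
```

```text
pics
{'K': [[490.5866995735555, 0.0, 262.5246750397827], [0.0, 490.5866995735555, 192.70997839356454], [0.0, 0.0, 1.0]], 'rvec': [2.1794857226093103, -2.168834877161527, 0.11267175943131828], 'tvec': [-100.13861892522779, 459.27089499706955, 1704.7301083533264]}
{'K': [[494.40405186363677, 0.0, 257.1756574989953], [0.0, 494.40405186363677, 197.17253253857433], [0.0, 0.0, 1.0]], 'rvec': [0.9167242024933207, -2.317628930201431, 1.237394446838953], 'tvec': [284.74126587632196, 267.97482799971317, 1207.7559737352758]}
{'clock': 0.1, 'qpos': array([-1.28337913e+00,  3.53577655e-01,  1.63405363e+00,  4.91658024e-05,
        1.15518067e+00, -2.42003065e-03]), 'qvel': array([ 0.00012312, -0.00092157, -0.00248008, -0.00097022,  0.00120944,
       -0.00092552]), 'joint_efforts': array([ 2.60243824e-04, -6.06354976e+01, -3.42819679e+01,  2.04764137e-05,
        3.94951261e-03, -1.45006260e-05]), 'eef_pos': array([ 178.50720562, -598.53073146,  230.64014121]), 'tcp_rot': array([-3.14037346e+00, -4.79066062e-05,  2.89817321e-01]), 'contact_force': array([-0.30918169, -0.52374318,  0.51795616]), 'wrist_torque': array([ 0.05949823, -0.03291458, -0.02047057]), 'grasp_force': 0.0, 'opening': 0.9999451465156329}
```

View pics/top0.png

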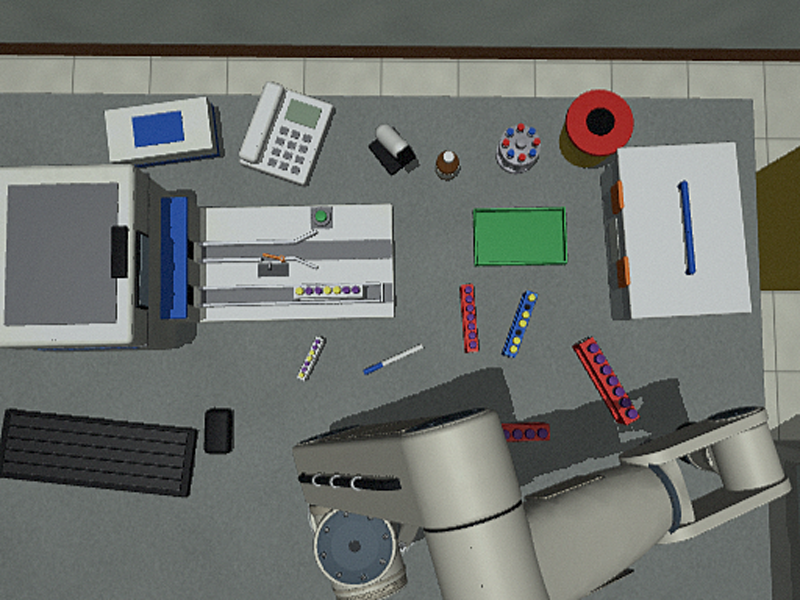

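View pics/side0.png

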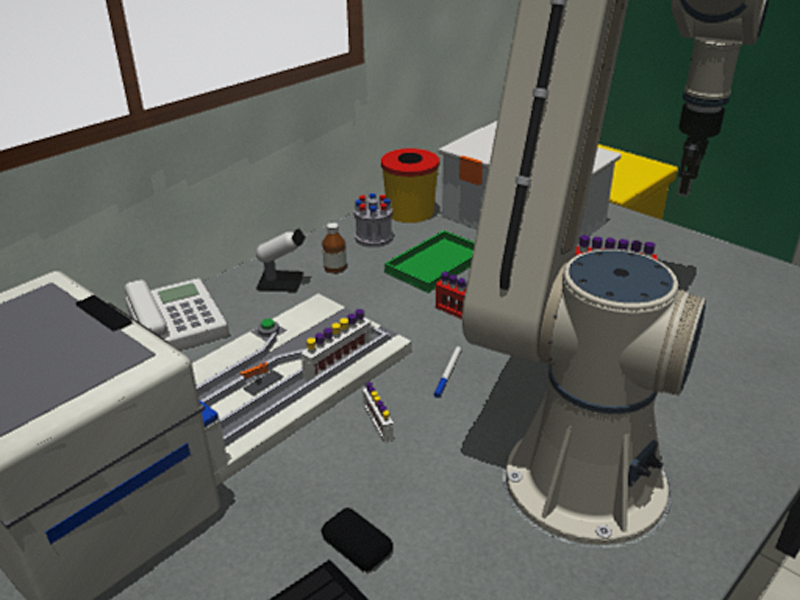

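The top view shows: red racks at (470,318), (525,432, partly under the arm) and (605,380, large); white racks at (330,291, in the outlet lane) and (311,357, small, on the bench); blue rack at (520,323); tray at (520,237); button at (321,216); pawl at (272,258). The description points to red (470,318), beside the blue one, and white (330,291). I'll measure them and check in a crop.

```bash
cat > h.py <<'E'
import numpy as np,cv2
from rig import r
def cam(n):
    c=r.camera_info(n);R=cv2.Rodrigues(np.array(c["rvec"]))[0]
    return np.array(c["K"]),R,np.array(c["tvec"]).ravel()
def ray(n,uv):
    K,R,t=cam(n);d=R.T@np.linalg.inv(K)@np.array([uv[0],uv[1],1.]);return -R.T@t,d
def onz(n,uv,z):
    o,d=ray(n,uv);return (o+d*(z-o[2])/d[2]).round(1)
def proj(n,p):
    K,R,t=cam(n);q=K@(R@np.array(p,float)+t);return (q[:2]/q[2]).round(1)
def mask(img,name):
    H=cv2.cvtColor(img,cv2.COLOR_RGB2HSV).astype(int);h,s,v=H[...,0],H[...,1],H[...,2]
    return {"red":((h<6)|(h>174))&(s>150)&(v>70),"blue":(h>100)&(h<118)&(s>140),"green":(h>50)&(h<80)&(s>120),
     "purple":(h>125)&(h<160)&(s>70),"yellow":(h>24)&(h<34)&(s>120)&(v>110),"orange":(h>8)&(h<18)&(s>170)&(v>150),"white":(s<30)&(v>170)}[name].astype(np.uint8)
def blobs(m,amin=6):
    n,l,st,c=cv2.connectedComponentsWithStats(m)
    return [(c[i].round(1),int(st[i,4]),cv2.minAreaRect(np.argwhere(l==i)[:,::-1].astype(np.float32))) for i in range(1,n) if st[i,4]>=amin]
E
python3 - <<'E'
from h import *
f=r.grab_frame("top");cv2.imwrite("pics/f0.png",f[:,:,::-1])
for n in("red","green","purple","yellow","orange"):
    print(n)
    for c,a,q in blobs(mask(f,n)):
        if n in("purple","yellow"): print(c,a,onz("top",c,84),onz("top",c,114));continue
        b=cv2.boxPoints(q); print(c,a,q[2], [onz("top",p,{"red":60,"green":26,"orange":48}[n])[:2].tolist() for p in b])
print(cam("top")[1].T@-cam("top")[2])
# deck corners (800px estimates) on z=30
for p in [(394,206),(396,317),(203,207),(200,321)]: print(onz("top",np.array(p)/1.5625,30))
a=f[120:220,120:260][:,:,::-1];b=f[170:290,280:410][:,:,::-1]
a=cv2.resize(a,(400,int(400*100/140)),interpolation=cv2.INTER_CUBIC);b=cv2.resize(b,(390,360),interpolation=cv2.INTER_CUBIC)
o=np.zeros((360,790,3),np.uint8);o[:a.shape[0],:400]=a;o[:,400:]=b;cv2.imwrite("pics/crop1.png",o)
E
```

```text
red
[383.3  78.2] 1159 90.0 [[937.7, -448.1], [938.8, -597.2], [789.8, -593.7], [788.9, -445.8]]
[332.8  80.8] 17 63.43495178222656 [[857.5, -335.3], [863.4, -346.6], [850.4, -352.8], [844.5, -341.5]]
[323.5  90.7] 14 90.0 [[824.0, -305.4], [824.1, -315.9], [813.3, -315.9], [813.2, -305.3]]
[343.2  90.3] 12 0.0 [[813.7, -375.7], [824.5, -375.8], [824.6, -386.4], [813.7, -386.3]]
[333.7 100.5] 14 90.0 [[788.2, -340.3], [788.3, -350.8], [777.5, -350.7], [777.4, -340.2]]
[299.2 203.5] 231 85.2363510131836 [[493.1, -204.8], [495.8, -234.9], [347.7, -246.6], [345.1, -216.9]]
[387.9 243. ] 325 59.6567497253418 [[363.2, -467.5], [380.7, -497.6], [205.4, -597.3], [188.2, -567.5]]
[381.7 245.1] 129 59.74356460571289 [[352.6, -458.1], [357.0, -465.6], [205.0, -552.2], [200.6, -544.7]]
[336.4 275.5] 163 90.0 [[190.1, -297.4], [190.6, -399.3], [157.0, -398.9], [156.6, -297.2]]
green
[332.4 151. ] 2166 0.0 [[544.3, -240.5], [673.7, -240.9], [675.0, -451.2], [545.5, -449.2]]
[205. 138.] 39 90.0 [[664.3, 118.1], [664.5, 96.8], [642.8, 96.5], [642.7, 117.7]]
purple
[384.   74.1] 8 [ 871.1 -518.8   8
[... 1813 characters left out ...]
[474.5  61.3 114. ]
[339.9 190.3] 13 [ 463.4 -360.6   84. ] [ 460.2 -355.7  114. ]
[336.  200.8] 12 [ 427.5 -347.    84. ] [ 425.  -342.3  114. ]
[334.1 206.5] 15 [ 408.1 -340.4   84. ] [ 405.9 -335.8  114. ]
[330.3 217.5] 14 [ 370.7 -327.1   84. ] [ 369.3 -322.8  114. ]
[328.3 223.1] 15 [ 351.8 -320.2   84. ] [ 350.7 -316.   114. ]
[197.9 228.9] 8 [330.1 119.6  84. ] [329.4 115.8 114. ]
orange
[396.8 124.2] 37 90.0 [[731.8, -567.6], [731.8, -574.7], [674.4, -573.4], [674.3, -566.3]]
[400.9 172.8] 32 90.0 [[560.6, -577.8], [560.7, -584.8], [500.8, -583.5], [500.8, -576.5]]
[ 291.38631444  -88.0274628  1741.95505736]
[675.9 -60.1  30. ]
[423.1 -66.2  30. ]
[671. 373.  30.]
[411.9 371.6  30. ]
```

View pics/crop1.png

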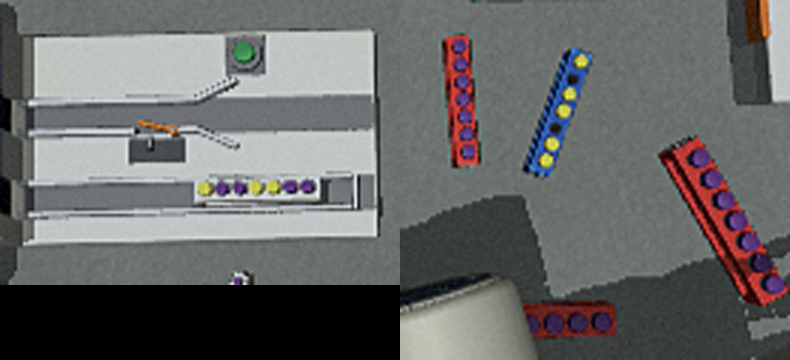

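The crop confirms the choice. The red rack at crop (460,100) has 20 mm cap pitch and is 150 mm long, so it is the smallest red. The other two have about 27 mm pitch. The white rack in the outlet lane at (258,187) is the larger white. Next I'll fit the sampler frame and write the planner.

```bash
cat >> h.py <<'E'
from scipy.spatial.transform import Rotation as Ro
def plan(wps,start=None):
    """wps: (x,y,z,yaw), tool down; prints row numbers of each leg"""
    s=r.sense();p=np.array(s["eef_pos"]);R=Ro.from_euler("xyz",s["tcp_rot"])
    for w in wps:
        q=np.array(w[:3],float);T=Ro.from_euler("xyz",[np.pi,0,w[3]])
        d=R.inv().apply(q-p)/200;v=(R.inv()*T).as_rotvec()/np.pi
        n=max(np.linalg.norm(q-p)/41.7,np.degrees(np.linalg.norm(v*np.pi))/7.16)
        print(d.round(4).tolist()+v.round(4).tolist(),"rows>=%.1f"%n);p,R=q,T
E
python3 - <<'E'
from h import *
f=cv2.imread("pics/f0.png").astype(float).mean(2)
def sub(prof,lo,up):  # subpixel crossing
    th=(prof[lo:up].max()+prof[lo:up].min())/2
    k=[i for i in range(lo,up-1) if (prof[i]-th)*(prof[i+1]-th)<=0]
    return [round(i+(th-prof[i])/(prof[i+1]-prof[i]),2) for i in k]
for u in (215,225,230,235,240,245,249):
    c=sub(f[:,u],140,180); print(u,c,[onz("top",(u,v),30)[:2].tolist() for v in c])
print("front")
for v in (140,145,150,172,178,195,200): 
    c=sub(f[v],243,262); print(v,c,[onz("top",(u,v),30)[:2].tolist() for u in c])
print("sides")
for u in (150,170,220,240):
    a=sub(f[:,u],126,138);b=sub(f[:,u],196,210);print(u,[onz("top",(u,v),30)[:2].tolist() for v in a+b])
F=cv2.imread("pics/f0.png")[:,:,::-1]
H=cv2.cvtColor(np.ascontiguousarray(F),cv2.COLOR_RGB2HSV);m=(H[...,0]>4)&(H[...,0]<20)&(H[...,1]>110)
m[:150]=0;m[180:]=0;m[:,:155]=0;m[:,200:]=0;w=np.argwhere(m)[:,::-1]
print("pawl",w[w[:,0].argmin()],w[w[:,0].argmax()],onz("top",w[w[:,0].argmin()]-[.5,0],48),onz("top",w[w[:,0].argmax()],48))
w=np.argwhere(mask(F,"green")[150:152])
print(onz("top",(205,138),45))
g=mask(F,"green");cnt=max(cv2.findContours(g,0,1)[0],key=cv2.contourArea);
P=np.array([onz("top",c[0],26)[:2] for c in cnt],np.float32);print("tray",cv2.minAreaRect(P))
plan([(275,-430,240,.6),(340,-240,240,.95),(420,-60,240,1.3),(474,81,200,1.596)])
E
```

```text
215 [np.float64(153.51), np.float64(165.77)] [[597.3, 70.6], [553.5, 70.0]]
225 [np.float64(153.32), np.float64(165.56)] [[598.2, 35.4], [554.5, 34.8]]
230 [np.float64(153.31), np.float64(165.56)] [[598.3, 17.7], [554.6, 17.2]]
235 [np.float64(152.69), np.float64(165.56)] [[600.6, 0.1], [554.7, -0.4]]
240 [np.float64(152.71), np.float64(165.59)] [[600.6, -17.6], [554.7, -18.0]]
245 [np.float64(152.65), np.float64(165.15)] [[601.0, -35.3], [556.3, -35.6]]
249 [np.float64(152.64), np.float64(164.78)] [[601.1, -49.4], [557.7, -49.7]]
front
140 [np.float64(250.45)] [[646.5, -54.2]]
145 [np.float64(250.44), np.float64(251.99), np.float64(253.06)] [[628.5, -54.3], [628.5, -59.8], [628.6, -63.6]]
150 [np.float64(250.5)] [[610.6, -54.6]]
172 [np.float64(251.04)] [[532.1, -57.1]]
178 [np.float64(251.4)] [[510.8, -58.5]]
195 [np.float64(251.51)] [[450.8, -59.3]]
200 [np.float64(251.5)] [[433.2, -59.4]]
sides
150 [[671.1, 301.9], [415.6, 295.0]]
170 [[674.7, 231.2], [416.2, 225.3]]
220 [[679.8, 54.1], [423.3, 50.7]]
240 [[680.7, -16.9], [424.2, -19.2]]
pawl [168 162] [182 167] [563.1 234.1  48. ] [545.8 183.2  48. ]
[649.6 105.1  45. ]
tray ((609.630126953125, -345.3781433105469), (129.5092315673828, 209.9253387451172), 0.32190263271331787)
[0.7034, -0.6701, -0.0455, -0.0003, -0.0, -0.0987] rows>=4.7
[0.8046, -0.6006, -0.0, 0.0, 0.0, -0.1114] rows>=4.8
[0.9647, -0.1981, -0.0, -0.0, 0.0, -0.1114] rows>=4.7
[0.7515, 0.0716, 0.2, 0.0, 0.0, -0.0942] rows>=3.7
```

```bash
python3 -m inch '[[[0.7034,-0.6701,-0.0455,0,0,-0.0987],[0.7034,-0.6701,-0.0455,0,0,-0.0987],[0.7034,-0.6701,-0.0455,0,0,-0.0987],[0.7034,-0.6701,-0.0455,0,0,-0.0987],[0.7034,-0.6701,-0.0455,0,0,-0.0987],[0.7034,-0.6701,-0.0455,0,0,-0.0987]]]' 0.5 40
python3 -m inch '[[[0.8046,-0.6006,0,0,0,-0.1114],[0.8046,-0.6006,0,0,0,-0.1114],[0.8046,-0.6006,0,0,0,-0.1114],[0.8046,-0.6006,0,0,0,-0.1114],[0.8046,-0.6006,0,0,0,-0.1114],[0.8046,-0.6006,0,0,0,-0.1114]]]'
python3 -m inch '[[[0.9647,-0.1981,0,0,0,-0.1114],[0.9647,-0.1981,0,0,0,-0.1114],[0.9647,-0.1981,0,0,0,-0.1114],[0.9647,-0.1981,0,0,0,-0.1114],[0.9647,-0.1981,0,0,0,-0.1114],[0.9647,-0.1981,0,0,0,-0.1114]]]'
python3 -m inch '[[[0.7515,0.0716,0.2,0,0,-0.0942],[0.7515,0.0716,0.2,0,0,-0.0942],[0.7515,0.0716,0.2,0,0,-0.0942],[0.7515,0.0716,0.2,0,0,-0.0942],[0.7515,0.0716,0.2,0,0,-0.0942],[0.7515,0.0716,0.2,0,0,-0.0942],[0.7515,0.0716,0.2,0,0,-0.0942]]]'
python3 - <<'E'
from h import *
print(r.sense())
plan([(474.1,80.8,120,1.596),(474.1,80.8,56,1.596)])
# side-view check: white body mid and button
f=r.grab_frame("side")
for n in("green","purple","yellow"):
  for c,a,q in blobs(mask(f,n)): print(n,c,a)
print(proj("side",(474.1,80.8,114)),proj("side",(420.7,-227.8,84)))
E
```

```text
clock: 0.65
eef_pos: [276.7, -426.0, 240.4]
tcp_rot: [-3.14, -0.001, 0.602]
contact_force: [0.3, 0.3, -0.2]
opening: 0.754
grasp_force: 0.0
clock: 1.15
eef_pos: [340.8, -235.9, 240.2]
tcp_rot: [-3.14, -0.002, 0.953]
contact_force: [0.1, -0.7, 0.3]
opening: 0.755
grasp_force: 0.0
clock: 1.65
eef_pos: [422.3, -57.0, 240.6]
tcp_rot: [3.14, -0.002, 1.303]
contact_force: [-0.1, -0.5, 0.4]
opening: 0.751
grasp_force: 0.0
clock: 2.23
eef_pos: [474.0, 79.7, 200.2]
tcp_rot: [-3.141, 0.001, 1.596]
contact_force: [-0.2, 0.1, 0.8]
opening: 0.75
grasp_force: 0.0
{'clock': 2.2333, 'qpos': array([ 1.63906176e-01,  1.64194212e-01,  1.96523052e+00, -6.31749799e-04,
        1.01308524e+00,  1.39020618e-01]), 'qvel': array([-1.81062777e-02, -1.74303498e-02,  6.46132719e-03,  1.36770224e-03,
       -5.00680390e-05,  4.30600877e-03]), 'joint_efforts': array([ 1.14875838e+00, -4.25120437e+01, -3.12780547e+01,  7.03397859e-02,
       -6.56196638e-02,  2.34249904e-02]), 'eef_pos': array([474.04002426,  79.73562711, 200.16180029]), 'tcp_rot': array([-3.14075833e+00,  6.57673458e-04,  1.59601676e+00]), 'contact_force': array([-0.23855479,  0.07823028,  0.79517285]), 'wrist_torque': array([ 0.01193861, -0.00957093,  0.01045032]), 'grasp_force': 0.0, 'opening': 0.7496797259328482}
[0.0056, 0.0008, 0.4008, -0.0003, 0.0002, 0.0] rows>=1.9
[0.0, -0.0, 0.32, 0.0, 0.0, 0.0] rows>=1.5
green [463.9  73. ] 14814
green [278.1 165.9] 1361
green [170.8 206.6] 43
purple [415.1 157.8] 37
purple [298.  181.5] 144
purple [227.1 202. ] 52
purple [206.7 214.3] 62
purple [236.2 247.1] 23
purple [243.3 259.5] 28
yellow [417.6 109.7] 296
yellow [198.8 217.7] 16
yellow [240.3 252.9] 19
yellow [246.7 263.9] 12
[215.3 207.3] [300.5 180.3]
```

```bash
python3 -m inch '[[[0.0056,0.0008,0.4008,0,0,0],[0.0056,0.0008,0.4008,0,0,0],[0.0056,0.0008,0.4008,0,0,0],[0.0056,0.0008,0.56,0,0,0],[0.0056,0.0008,0.64,0,0,0],[0.0056,0.0008,0.72,0,0,0],[0.0056,0.0008,0.72,0,0,0]]]'
python3 -m inch '[[[0,0,0,0,0,0],[0,0,0,0,0,0],[0,0,0,0,0,0],[0,0,0,0,0,0],[0,0,0,0,0,0],[0,0,0,0,0,0],[0,0,0,0,0,0],[0,0,0,0,0,0]]]' -1 50
python3 - <<'E'
from h import *
print(r.sense()["wrist_torque"])
print("button",cv2.triangulatePoints(*[cam(n)[0]@np.c_[cam(n)[1],cam(n)[2]] for n in("top","side")],np.array([[205.],[138]]),np.array([[170.8],[206.6]])).T)
X=cv2.triangulatePoints(*[cam(n)[0]@np.c_[cam(n)[1],cam(n)[2]] for n in("top","side")],np.array([[205.],[138]]),np.array([[170.8],[206.6]]));print(X[:3,0]/X[3,0])
E
```

```text
clock: 2.87
eef_pos: [473.3, 80.5, 55.8]
tcp_rot: [-3.139, 0.001, 1.594]
contact_force: [-0.9, -0.5, -0.7]
opening: 0.753
grasp_force: 0.0
clock: 3.53
eef_pos: [475.5, 81.7, 58.1]
tcp_rot: [3.139, -0.0, 1.596]
contact_force: [-1.1, -2.6, 8.8]
opening: 0.295
grasp_force: 48.8
[-0.39893347  0.28449906 -0.04333296]
button [[-0.9846256  -0.15992635 -0.07024028 -0.00151521]]
[649.82670347 105.54713614  46.35671751]
```

```bash
python3 - <<'E'
from h import *
plan([(475.5,81.7,160,1.596),(515,-58,160,1.59),(562,-200,160,1.58),(609.6,-345.4,160,1.577)])
E
```

```text
[0.0001, 0.0012, -0.5093, 0.0008, -0.0, -0.0] rows>=2.4
[-0.7033, 0.1798, 0.0, -0.0, -0.0, 0.0019] rows>=3.5
[-0.7144, 0.2213, 0.0, 0.0, -0.0, 0.0032] rows>=3.6
[-0.7292, 0.2313, 0.0, 0.0, -0.0, 0.001] rows>=3.7
```

Move in moderate steps, holding the rack.

```bash
python3 -m inch '[[[0,0,-0.06,0,0,0],[0,0,-0.18,0,0,0],[0,0,-0.34,0,0,0],[0,0,-0.51,0,0,0],[0,0,-0.51,0,0,0]]]'
python3 -m inch '[[[-0.1,0.02,0,0,0,0],[-0.22,0.055,0,0,0,0],[-0.36,0.09,0,0,0,0],[-0.52,0.13,0,0,0,0.001],[-0.70,0.18,0,0,0,0.002]]]'
python3 -m inch '[[[-0.18,0.055,0,0,0,0],[-0.36,0.11,0,0,0,0.002],[-0.54,0.166,0,0,0,0.003],[-0.7144,0.2213,0,0,0,0.003]]]'
python3 -m inch '[[[-0.18,0.06,0,0,0,0],[-0.36,0.12,0,0,0,0.001],[-0.52,0.17,0,0,0,0.001],[-0.64,0.205,0,0,0,0.001],[-0.71,0.225,0,0,0,0.001],[-0.7292,0.2313,0,0,0,0.001],[-0.7292,0.2313,0,0,0,0.001]]]'
python3 - <<'E'
from h import *
print(r.sense()["wrist_torque"])
cv2.imwrite("pics/s1.png",cv2.resize(r.grab_frame("side")[100:260,180:400,::-1],(660,480)))
plan([(609.6,-345.4,60,1.577),(609.6,-345.4,40,1.577)])
E
```

```text
clock: 3.95
eef_pos: [477.8, 82.3, 164.8]
tcp_rot: [3.132, -0.001, 1.596]
contact_force: [2.8, 0.3, -2.3]
opening: 0.297
grasp_force: 50.3
clock: 4.37
eef_pos: [513.4, -58.0, 158.7]
tcp_rot: [-3.142, -0.0, 1.591]
contact_force: [1.9, 0.6, -2.2]
opening: 0.298
grasp_force: 50.2
clock: 4.7
eef_pos: [560.7, -201.3, 158.5]
tcp_rot: [3.141, 0.0, 1.58]
contact_force: [0.4, -0.7, -2.5]
opening: 0.296
grasp_force: 50.2
clock: 5.28
eef_pos: [608.0, -345.5, 158.0]
tcp_rot: [-3.141, -0.0, 1.576]
contact_force: [-0.3, 0.0, -2.7]
opening: 0.294
grasp_force: 50.1
[ 0.01964791  0.0173228  -0.01971105]
[-0.0058, 0.0094, 0.49, -0.0003, -0.0002, -0.0002] rows>=2.4
[0.0, -0.0, 0.1, 0.0, 0.0, 0.0] rows>=0.5
```

View pics/s1.png

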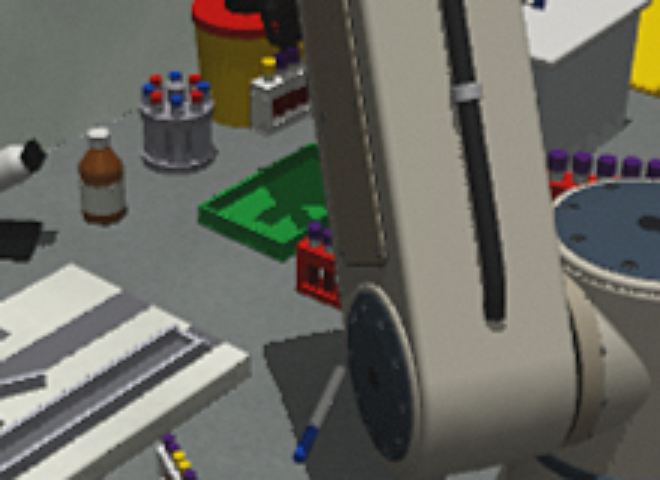

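The white rack hangs level over the tray (crop 280,90). I'll lower it and creep down to contact.

```bash
python3 -m inch '[[[-0.002,0.006,0.15,0,0,0],[-0.002,0.006,0.32,0,0,0],[-0.002,0.006,0.46,0,0,0],[-0.002,0.006,0.55,0,0,0],[-0.002,0.006,0.58,0,0,0],[-0.002,0.006,0.59,0,0,0],[-0.002,0.006,0.59,0,0,0]]]'
python3 -m inch '[[[0,0,0.008,0,0,0],[0,0,0.016,0,0,0],[0,0,0.02,0,0,0],[0,0,0.02,0,0,0]]]'
python3 -m inch '[[[0,0,0.005,0,0,0],[0,0,0.01,0,0,0],[0,0,0.01,0,0,0]]]'
```

```text
clock: 5.92
eef_pos: [609.8, -344.5, 41.0]
tcp_rot: [3.141, 0.0, 1.578]
contact_force: [-0.5, -1.3, -2.4]
opening: 0.294
grasp_force: 50.0
clock: 6.25
eef_pos: [609.8, -345.3, 37.1]
tcp_rot: [3.141, 0.0, 1.577]
contact_force: [-0.1, 0.1, -3.2]
opening: 0.297
grasp_force: 50.0
clock: 6.5
eef_pos: [609.4, -345.1, 34.3]
tcp_rot: [-3.141, -0.0, 1.577]
contact_force: [-0.4, 0.6, -3.1]
opening: 0.294
grasp_force: 50.0
```

```bash
python3 -m inch '[[[0,0,0.005,0,0,0],[0,0,0.008,0,0,0],[0,0,0.008,0,0,0]]]'
python3 -m inch '[[[0,0,0.004,0,0,0],[0,0,0.006,0,0,0],[0,0,0.006,0,0,0]]]'
```

```text
clock: 6.75
eef_pos: [609.6, -345.2, 33.2]
tcp_rot: [3.142, 0.0, 1.577]
contact_force: [-1.8, 0.7, 3.6]
opening: 0.299
grasp_force: 50.6
clock: 7.0
eef_pos: [609.7, -345.2, 33.1]
tcp_rot: [3.141, 0.0, 1.577]
contact_force: [-4.0, 3.3, 12.5]
opening: 0.294
grasp_force: 52.1
```

```bash
python3 -m inch '[[[0,0,-0.003,0,0,0],[0,0,-0.006,0,0,0],[0,0,-0.006,0,0,0],[0,0,-0.006,0,0,0]]]' 0.4
python3 -m inch '[[[0,0,-0.06,0,0,0],[0,0,-0.2,0,0,0],[0,0,-0.4,0,0,0],[0,0,-0.6,0,0,0],[0,0,-0.6,0,0,0]]]'
python3 - <<'E'
from h import *
f=r.grab_frame("top")
plan([(520,-290,160,.95),(430,-245,150,.4),(400.8,-229.4,130,.082),(400.8,-229.4,26,.082)])
E
```

```text
clock: 7.33
eef_pos: [609.6, -345.1, 32.7]
tcp_rot: [3.142, 0.0, 1.577]
contact_force: [-0.3, -0.8, -0.3]
opening: 0.702
grasp_force: 0.0
clock: 7.75
eef_pos: [613.7, -347.5, 162.5]
tcp_rot: [3.131, 0.006, 1.577]
contact_force: [2.6, -0.9, 1.6]
opening: 0.701
grasp_force: 0.0
[0.2868, -0.4605, -0.0099, 0.003, 0.0006, 0.1995] rows>=5.0
[-0.0787, -0.4969, 0.05, 0.0, -0.0, 0.1751] rows>=4.4
[-0.1041, -0.1287, 0.1, -0.0, -0.0, 0.1012] rows>=2.5
[0.0, -0.0, 0.52, 0.0, 0.0, 0.0] rows>=2.5
```

```bash
python3 -m inch '[[[0.28,-0.45,0,0,0,0.1995],[0.28,-0.45,0,0,0,0.1995],[0.28,-0.45,0,0,0,0.1995],[0.28,-0.45,0,0,0,0.1995],[0.28,-0.45,0,0,0,0.1995],[0.28,-0.45,0,0,0,0.1995]]]'
python3 -m inch '[[[-0.0787,-0.4969,0.05,0,0,0.1751],[-0.0787,-0.4969,0.05,0,0,0.1751],[-0.0787,-0.4969,0.05,0,0,0.1751],[-0.0787,-0.4969,0.05,0,0,0.1751],[-0.0787,-0.4969,0.05,0,0,0.1751],[-0.0787,-0.4969,0.05,0,0,0.1751],[-0.0787,-0.4969,0.05,0,0,0.1751]]]'
python3 -m inch '[[[-0.1041,-0.1287,0.1,0,0,0.1012],[-0.1041,-0.1287,0.1,0,0,0.1012],[-0.1041,-0.1287,0.1,0,0,0.1012],[-0.1041,-0.1287,0.1,0,0,0.1012],[-0.1041,-0.1287,0.1,0,0,0.1012]]]'
python3 - <<'E'
from h import *
f=r.grab_frame("top");cv2.imwrite("pics/t2.png",cv2.resize(f[120:260,240:400,::-1],(640,560),interpolation=cv2.INTER_CUBIC))
plan([(400.8,-229.4,26,.082)])
for n in("purple","yellow"):
  for c,a,q in blobs(mask(f,n)):
    if 280<c[0]<380 and 120<c[1]<230: print(n,c,onz("top",c,84),onz("top",c,89))
E
```

```text
clock: 8.3
eef_pos: [518.6, -289.3, 152.7]
tcp_rot: [-3.141, 0.0, 0.944]
contact_force: [0.6, 0.0, 0.0]
opening: 0.696
grasp_force: 0.0
clock: 8.88
eef_pos: [429.3, -244.8, 142.7]
tcp_rot: [-3.141, 0.0, 0.405]
contact_force: [-0.3, 0.2, -0.3]
opening: 0.699
grasp_force: 0.0
clock: 9.3
eef_pos: [400.4, -229.3, 122.8]
tcp_rot: [3.141, -0.0, 0.087]
contact_force: [0.8, -1.1, 1.0]
opening: 0.704
grasp_force: 0.0
[0.0013, 0.0002, 0.4843, 0.0001, -0.0001, 0.0016] rows>=2.3
purple [323.2 148.3] [ 607.8 -304.9   84. ] [ 606.9 -304.2   89. ]
purple [329.2 148.3] [ 608.  -325.5   84. ] [ 607.  -324.8   89. ]
purple [346.6 148.4] [ 608.  -385.2   84. ] [ 607.  -384.3   89. ]
purple [352.4 148.2] [ 608.8 -405.1   84. ] [ 607.8 -404.2   89. ]
purple [302.3 220.1] [ 361.5 -232.4   84. ] [ 361.3 -231.9   89. ]
purple [379.5 222.4] [ 355.  -493.5   84. ] [ 354.8 -492.2   89. ]
yellow [317.5 148.1] [ 608.4 -285.3   84. ] [ 607.5 -284.7   89. ]
yellow [335.2 148.1] [ 608.8 -346.1   84. ] [ 607.8 -345.3   89. ]
yellow [340.9 148.3] [ 608.2 -365.6   84. ] [ 607.2 -364.8   89. ]
yellow [339.9 190.3] [ 463.4 -360.6   84. ] [ 462.8 -359.8   89. ]
```

View pics/t2.png

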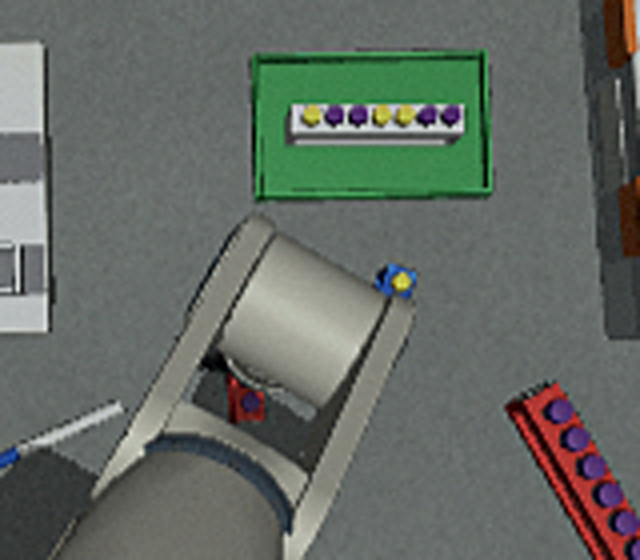

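The white rack stands upright in the middle of the tray (crop 377,118), and its measured position matches where I put it to about 1 mm. Now I'll grip the red one.

```bash
python3 -m inch '[[[0,0,0.15,0,0,0],[0,0,0.3,0,0,0],[0,0,0.42,0,0,0],[0,0,0.475,0,0,0.001],[0,0,0.48,0,0,0.001],[0,0,0.48,0,0,0.001]]]'
python3 -m inch '[[[0,0,0,0,0,0],[0,0,0,0,0,0],[0,0,0,0,0,0],[0,0,0,0,0,0],[0,0,0,0,0,0],[0,0,0,0,0,0],[0,0,0,0,0,0]]]' -1 60
python3 -m inch '[[[0,0,-0.06,0,0,0],[0,0,-0.18,0,0,0],[0,0,-0.34,0,0,0],[0,0,-0.5,0,0,0],[0,0,-0.6,0,0,0],[0,0,-0.6,0,0,0]]]'
python3 - <<'E'
from h import *
print(r.sense()["wrist_torque"])
plan([(440,-190,150,.5),(510,-120,150,1.05),(576.7,9.3,150,1.599)])
E
```

```text
clock: 9.85
eef_pos: [399.9, -229.0, 26.4]
tcp_rot: [-3.141, 0.001, 0.081]
contact_force: [-0.9, -0.8, 0.1]
opening: 0.698
grasp_force: 0.0
clock: 10.43
eef_pos: [400.8, -229.5, 27.9]
tcp_rot: [3.14, -0.002, 0.079]
contact_force: [-1.2, 0.5, 7.2]
opening: 0.293
grasp_force: 59.0
clock: 10.93
eef_pos: [402.3, -230.4, 151.2]
tcp_rot: [3.137, -0.006, 0.079]
contact_force: [2.2, -2.0, -1.7]
opening: 0.292
grasp_force: 59.5
[-0.04384575 -0.08273686 -0.01062088]
[0.2038, -0.1866, 0.0065, 0.0018, -0.0017, -0.1339] rows>=3.4
[0.475, -0.1394, -0.0, 0.0, 0.0, -0.1751] rows>=4.4
[0.7267, -0.0324, -0.0, 0.0, 0.0, -0.1748] rows>=4.4
```

```bash
python3 -m inch '[[[0.2038,-0.1866,0,0,0,-0.1339],[0.2038,-0.1866,0,0,0,-0.1339],[0.2038,-0.1866,0,0,0,-0.1339],[0.2038,-0.1866,0,0,0,-0.1339],[0.2038,-0.1866,0,0,0,-0.1339]]]'
python3 -m inch '[[[0.475,-0.1394,0,0,0,-0.1751],[0.475,-0.1394,0,0,0,-0.1751],[0.475,-0.1394,0,0,0,-0.1751],[0.475,-0.1394,0,0,0,-0.1751],[0.475,-0.1394,0,0,0,-0.1751]]]'
python3 -m inch '[[[0.7267,-0.0324,0,0,0,-0.1748],[0.7267,-0.0324,0,0,0,-0.1748],[0.7267,-0.0324,0,0,0,-0.1748],[0.7267,-0.0324,0,0,0,-0.1748],[0.7267,-0.0324,0,0,0,-0.1748],[0.7267,-0.0324,0,0,0,-0.1748],[0.7267,-0.0324,0,0,0,-0.1748]]]'
python3 - <<'E'
from h import *
plan([(576.7,9.3,75,1.599),(576.7,9.3,62,1.599)])
E
```

```text
clock: 11.35
eef_pos: [437.3, -188.1, 146.0]
tcp_rot: [-3.141, 0.001, 0.503]
contact_force: [0.2, -0.5, -1.9]
opening: 0.292
grasp_force: 59.7
clock: 11.77
eef_pos: [508.0, -117.8, 146.0]
tcp_rot: [-3.141, 0.0, 1.056]
contact_force: [0.9, -0.2, -2.0]
opening: 0.293
grasp_force: 59.7
clock: 12.35
eef_pos: [573.8, 10.5, 146.0]
tcp_rot: [-3.14, 0.0, 1.596]
contact_force: [0.7, -0.8, -1.6]
opening: 0.293
grasp_force: 59.8
[-0.0064, 0.015, 0.3552, -0.0004, 0.0001, -0.001] rows>=1.7
[0.0, -0.0, 0.065, 0.0, 0.0, 0.0] rows>=0.3
```

```bash
python3 -m inch '[[[-0.006,0.015,0.15,0,0,-0.001],[-0.006,0.015,0.28,0,0,-0.001],[-0.006,0.015,0.35,0,0,-0.001],[-0.006,0.015,0.40,0,0,-0.001],[-0.006,0.015,0.42,0,0,-0.001],[-0.006,0.015,0.42,0,0,-0.001]]]'
python3 - <<'E'
from h import *
f=r.grab_frame("top");cv2.imwrite("pics/t3.png",cv2.resize(f[100:220,140:300,::-1],(800,600),interpolation=cv2.INTER_CUBIC))
print(r.sense()["eef_pos"])
for n in("purple","red"):
  for c,a,q in blobs(mask(f,n)):
    if 180<c[0]<260 and 120<c[1]<180: print(n,c,a,onz("top",c,116))
E
```

```text
clock: 12.85
eef_pos: [576.9, 8.9, 62.2]
tcp_rot: [-3.14, -0.0, 1.6]
contact_force: [0.1, 0.3, -0.5]
opening: 0.298
grasp_force: 59.7
[577.53333906   9.03304991  62.99903352]
purple [213. 156.] 19 [573.4  69.3 116. ]
purple [218.  156.5] 8 [571.8  52.5 116. ]
red [216.1 156.4] 8 [572.1  58.9 116. ]
```

View pics/t3.png

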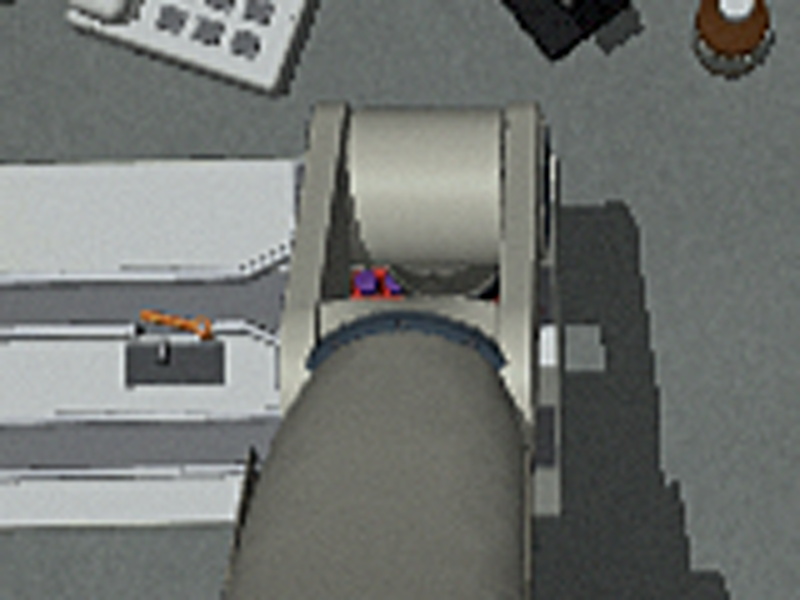

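The red rack hangs along the lane axis just above the apron; its second cap, at crop (365,280), is at world (573,69), as expected. I'll set it down.

```bash
python3 -m inch '[[[0,0,0.008,0,0,0],[0,0,0.015,0,0,0],[0,0,0.015,0,0,0],[0,0,0.015,0,0,0]]]'
python3 -m inch '[[[0,0,0.004,0,0,0],[0,0,0.008,0,0,0],[0,0,0.008,0,0,0],[0,0,0.008,0,0,0]]]'
```

```text
clock: 13.23
eef_pos: [577.8, 9.5, 60.3]
tcp_rot: [3.141, 0.0, 1.602]
contact_force: [1.0, 0.8, -2.1]
opening: 0.299
grasp_force: 59.7
clock: 13.57
eef_pos: [577.4, 9.5, 58.2]
tcp_rot: [-3.142, -0.0, 1.602]
contact_force: [-0.0, 0.7, -2.4]
opening: 0.294
grasp_force: 59.7
```

```bash
python3 -m inch '[[[0,0,0.004,0,0,0],[0,0,0.007,0,0,0],[0,0,0.007,0,0,0],[0,0,0.007,0,0,0]]]'
```

```text
clock: 13.9
eef_pos: [577.5, 9.5, 57.9]
tcp_rot: [3.141, -0.0, 1.602]
contact_force: [-5.2, 0.3, 12.1]
opening: 0.295
grasp_force: 61.5
```

```bash
python3 -m inch '[[[0,0,-0.004,0,0,0],[0,0,-0.006,0,0,0],[0,0,-0.006,0,0,0],[0,0,-0.006,0,0,0]]]' 0.1 20
python3 -m inch '[[[0,-0.003,0,0,0,0],[0,-0.003,0,0,0,0],[0,-0.003,0,0,0,0],[0,-0.003,0,0,0,0],[0,-0.003,0,0,0,0],[0,-0.003,0,0,0,0]]]' -1 25
python3 -m inch '[[[0.03,0,0,0,0,0.0005],[0.06,0,0,0,0,0.0008],[0.09,0,0,0,0,0.0008],[0.12,0,0,0,0,0.0008],[0.15,0,0,0,0,0.0008],[0.18,0,0,0,0,0.0008],[0.2,0,0,0,0,0.0008],[0.2,0,0,0,0,0.0008]]]'
```

```text
clock: 14.23
eef_pos: [577.6, 9.5, 58.0]
tcp_rot: [3.141, -0.0, 1.602]
contact_force: [0.0, -0.0, -0.4]
opening: 0.552
grasp_force: 0.0
clock: 14.73
eef_pos: [576.8, 9.5, 57.9]
tcp_rot: [-3.141, -0.0, 1.602]
contact_force: [-1.0, -0.5, -0.6]
opening: 0.302
grasp_force: 30.1
clock: 15.4
eef_pos: [575.6, 50.4, 57.9]
tcp_rot: [-3.142, -0.0, 1.6]
contact_force: [0.6, -0.4, -2.0]
opening: 0.298
grasp_force: 29.9
```

```bash
python3 -m inch '[[[0.03,0,0,0,0,0],[0.06,0,0,0,0,0],[0.09,0,0,0,0,0],[0.12,0,0,0,0,0],[0.15,0,0,0,0,0],[0.18,0,0,0,0,0],[0.2,0,0,0,0,0],[0.2,0,0,0,0,0]]]'
python3 - <<'E'
from h import *
print(r.sense()["contact_force"],r.sense()["wrist_torque"])
f=r.grab_frame("top");cv2.imwrite("pics/t4.png",cv2.resize(f[100:220,140:300,::-1],(800,600),interpolation=cv2.INTER_CUBIC))
E
```

```text
clock: 16.07
eef_pos: [574.5, 90.4, 58.0]
tcp_rot: [3.142, -0.0, 1.6]
contact_force: [-0.2, 0.1, -2.3]
opening: 0.298
grasp_force: 29.9
[-0.20423242  0.05945728 -2.31375809] [-0.01472724  0.04423526  0.02540582]
```

View pics/t4.png

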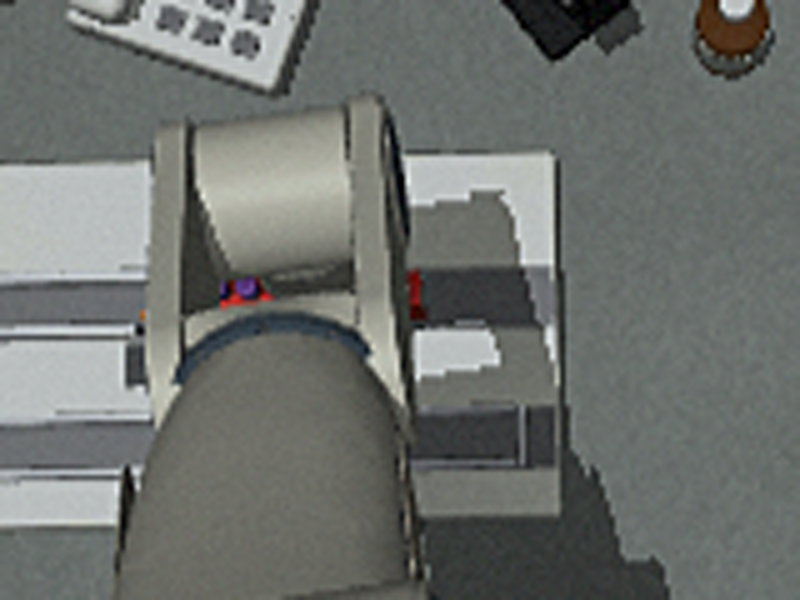

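The tail is at crop (418,295), in line with the lane, and there is no side force. The deck is barely carrying any weight, so I'll lower a hair and keep pushing.

```bash
python3 -m inch '[[[0,0,0.003,0,0,0],[0,0,0.004,0,0,0],[0.03,0,0.004,0,0,0],[0.07,0,0.004,0,0,0],[0.11,0,0.004,0,0,0],[0.15,0,0.004,0,0,0],[0.15,0,0.004,0,0,0]]]'
python3 -m inch '[[[0.04,0,0,0,0,0],[0.08,0,0,0,0,0],[0.12,0,0,0,0,0],[0.16,0,0,0,0,0],[0.2,0,0,0,0,0],[0.24,0,0,0,0,0],[0.25,0,0,0,0,0],[0.25,0,0,0,0,0]]]'
```

```text
clock: 16.7
eef_pos: [575.5, 120.7, 58.0]
tcp_rot: [3.138, -0.001, 1.599]
contact_force: [4.1, 4.2, 3.0]
opening: 0.298
grasp_force: 30.6
clock: 17.37
eef_pos: [573.3, 169.7, 57.9]
tcp_rot: [3.139, -0.0, 1.6]
contact_force: [2.6, -0.4, 4.1]
opening: 0.301
grasp_force: 30.8
```

```bash
python3 -m inch '[[[0.04,0,0,0,0,0],[0.08,0,0,0,0,0],[0.12,0,0,0,0,0],[0.16,0,0,0,0,0],[0.2,0,0,0,0,0],[0.24,0,0,0,0,0],[0.28,0,0,0,0,0],[0.28,0,0,0,0,0]]]'
python3 -m inch '[[[0.04,0,0,0,0,0],[0.08,0,0,0,0,0],[0.12,0,0,0,0,0],[0.16,0,0,0,0,0],[0.2,0,0,0,0,0],[0.23,0,0,0,0,0],[0.25,0,0,0,0,0],[0.25,0,0,0,0,0]]]'
python3 - <<'E'
from h import *
print(r.sense()["contact_force"],r.sense()["wrist_torque"])
E
```

```text
clock: 18.03
eef_pos: [571.5, 226.2, 57.9]
tcp_rot: [3.14, -0.0, 1.6]
contact_force: [0.8, 1.8, 5.8]
opening: 0.3
grasp_force: 30.9
clock: 18.7
eef_pos: [570.0, 275.4, 57.9]
tcp_rot: [3.14, 0.0, 1.6]
contact_force: [2.6, -1.8, 6.1]
opening: 0.296
grasp_force: 31.1
[ 2.6075188  -1.76952947  6.07811891] [-0.25800625 -0.2693635   0.16836842]
```

```bash
python3 -m inch '[[[0.02,0,0,0,0,0],[0.04,0,0,0,0,0],[0.06,0,0,0,0,0],[0.07,0,0,0,0,0],[0.07,0,0,0,0,0]]]'
python3 -m inch '[[[0.01,0,0,0,0,0],[0.02,0,0,0,0,0],[0.02,0,0,0,0,0],[0.02,0,0,0,0,0]]]'
python3 -m inch '[[[0.005,0,0,0,0,0],[0.01,0,0,0,0,0],[0.01,0,0,0,0,0],[0.01,0,0,0,0,0]]]'
python3 - <<'E'
from h import *
for n,(a,b,c,d) in {"top":(120,200,100,220),"side":(180,270,100,250)}.items():
    f=r.grab_frame(n)
    cv2.imwrite(f"pics/{n}5.png",cv2.resize(f[a:b,c:d,::-1],None,fx=4,fy=4,interpolation=cv2.INTER_CUBIC))
a=cv2.imread("pics/top5.png");b=cv2.imread("pics/side5.png")
o=np.zeros((600,600,3),np.uint8);o[:320-80,:480]=a[60:300];o[240:600,:600]=b;cv2.imwrite("pics/c5.png",o)
E
```

```text
clock: 19.12
eef_pos: [569.6, 288.9, 57.9]
tcp_rot: [3.14, 0.001, 1.6]
contact_force: [3.3, -4.3, 6.5]
opening: 0.304
grasp_force: 31.1
clock: 19.45
eef_pos: [569.0, 292.6, 57.9]
tcp_rot: [3.141, 0.001, 1.6]
contact_force: [0.3, -5.0, 8.7]
opening: 0.301
grasp_force: 31.4
clock: 19.78
eef_pos: [568.8, 294.3, 57.9]
tcp_rot: [3.142, 0.001, 1.6]
contact_force: [0.8, -5.3, 10.1]
opening: 0.303
grasp_force: 31.5
```

View pics/c5.png

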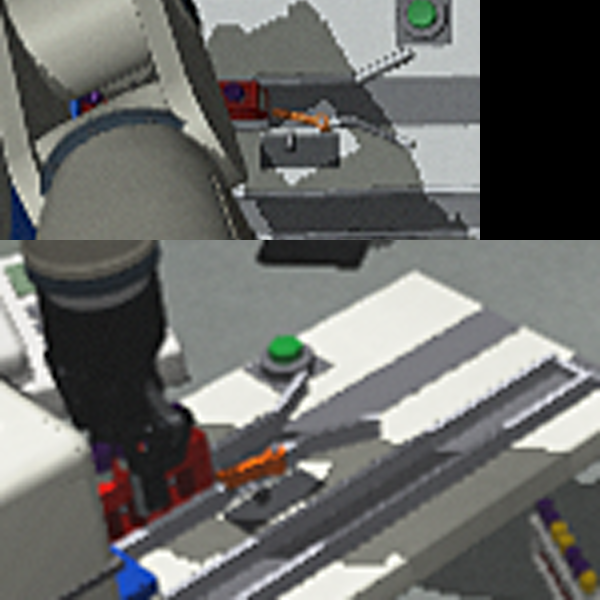

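The pawl's tip, at top crop (275,110), is out behind the tail at (266,105), and its side force has dropped away. Now I'll draw back lightly.

```bash
python3 -m inch '[[[-0.01,0,-0.002,0,0,0],[-0.015,0,-0.004,0,0,0],[-0.015,0,-0.004,0,0,0]]]'
python3 -m inch '[[[-0.008,0,0,0,0,0],[-0.01,0,0,0,0,0],[-0.01,0,0,0,0,0]]]'
python3 -m inch '[[[-0.005,0,0,0,0,0],[-0.006,0,0,0,0,0],[-0.006,0,0,0,0,0]]]'
```

```text
clock: 20.13
eef_pos: [568.3, 292.0, 57.9]
tcp_rot: [-3.141, 0.0, 1.599]
contact_force: [0.1, -1.3, 3.1]
opening: 0.299
grasp_force: 30.6
clock: 20.38
eef_pos: [568.5, 290.4, 57.9]
tcp_rot: [-3.141, -0.0, 1.599]
contact_force: [-0.8, 1.3, 2.3]
opening: 0.299
grasp_force: 30.4
clock: 20.63
eef_pos: [568.7, 289.1, 57.9]
tcp_rot: [-3.141, 0.0, 1.6]
contact_force: [-0.2, 2.3, 1.5]
opening: 0.3
grasp_force: 30.3
```

```bash
python3 -m inch '[[[-0.005,0,0,0,0,0],[-0.007,0,0,0,0,0],[-0.007,0,0,0,0,0]]]'
python3 -m inch '[[[-0.004,0,0,0,0,0],[-0.005,0,0,0,0,0],[-0.005,0,0,0,0,0]]]'
```

```text
clock: 20.88
eef_pos: [568.8, 288.4, 58.0]
tcp_rot: [3.141, -0.001, 1.599]
contact_force: [-1.4, 6.0, -0.2]
opening: 0.299
grasp_force: 30.1
clock: 21.13
eef_pos: [568.9, 288.2, 58.1]
tcp_rot: [3.141, -0.002, 1.599]
contact_force: [-0.9, 10.0, -0.5]
opening: 0.299
grasp_force: 30.2
```

It's caught: at y≈288.2 it stopped and the pull rose to 10 N. I'll ease off, release and lift.

```bash
python3 -m inch '[[[0.004,0,0,0,0,0],[0.005,0,0,0,0,0],[0.005,0,0,0,0,0]]]'
python3 -m inch '[[[0,0,0,0,0,0],[0,0,0,0,0,0],[0,0,0,0,0,0],[0,0,0,0,0,0]]]' 0.2
python3 -m inch '[[[0,0,-0.06,0,0,0],[0,0,-0.2,0,0,0],[0,0,-0.4,0,0,0],[0,0,-0.55,0,0,0],[0,0,-0.55,0,0,0],[0,0,-0.55,0,0,0]]]'
python3 - <<'E'
from h import *
plan([(610,190,165,1.6),(649.8,105.5,120,1.6),(649.8,105.5,60,1.6)])
E
```

```text
clock: 21.38
eef_pos: [568.8, 288.4, 58.0]
tcp_rot: [3.141, -0.001, 1.599]
contact_force: [-0.2, 6.2, -0.5]
opening: 0.301
grasp_force: 30.2
clock: 21.72
eef_pos: [568.6, 287.3, 57.8]
tcp_rot: [-3.141, 0.001, 1.599]
contact_force: [-0.0, -1.0, -0.3]
opening: 0.599
grasp_force: 0.0
clock: 22.22
eef_pos: [570.1, 288.3, 171.0]
tcp_rot: [3.137, -0.002, 1.599]
contact_force: [-0.2, -0.5, -0.5]
opening: 0.599
grasp_force: 0.0
[-0.4969, 0.1852, 0.03, 0.0014, -0.0006, -0.0002] rows>=2.5
[-0.4281, 0.1866, 0.225, 0.0, 0.0, 0.0] rows>=2.5
[0.0, -0.0, 0.3, 0.0, 0.0, 0.0] rows>=1.4
```

```bash
python3 -m inch '[[[-0.2,0.08,0,0,0,0],[-0.38,0.15,0,0,0,0],[-0.4969,0.19,0,0,0,0],[-0.4969,0.19,0,0,0,0]]]' -1 40
python3 -m inch '[[[-0.2,0.08,0.1,0,0,0],[-0.36,0.15,0.2,0,0,0],[-0.4281,0.1866,0.25,0,0,0],[-0.4281,0.1866,0.25,0,0,0],[-0.4281,0.1866,0.25,0,0,0],[-0.4281,0.1866,0.25,0,0,0]]]'
python3 - <<'E'
from h import *
for n,(a,b,c,d) in {"top":(120,200,100,220),"side":(180,270,100,250)}.items():
    f=r.grab_frame(n)
    cv2.imwrite(f"pics/{n}6.png",cv2.resize(f[a:b,c:d,::-1],None,fx=4,fy=4,interpolation=cv2.INTER_CUBIC))
    if n=="top":
        for c,a_,q in blobs(mask(f,"purple"),4):
            if c[0]<240 and 150<c[1]<180: print(c,onz("top",c,114))
a=cv2.imread("pics/top6.png");b=cv2.imread("pics/side6.png")
o=np.zeros((600,600,3),np.uint8);o[:240,:480]=a[60:300];o[240:600,:600]=b;cv2.imwrite("pics/c6.png",o)
plan([(649.8,105.5,60,1.6)])
E
```

```text
clock: 22.55
eef_pos: [610.1, 185.0, 166.7]
tcp_rot: [-3.14, 0.002, 1.597]
contact_force: [-0.7, -0.3, 0.4]
opening: 0.037
grasp_force: 0.0
clock: 23.05
eef_pos: [648.7, 105.7, 117.6]
tcp_rot: [-3.14, -0.0, 1.599]
contact_force: [0.1, -0.2, 0.2]
opening: 0.001
grasp_force: 0.0
[123.7 158.1] [564.9 368.5 114. ]
[129.5 157.9] [565.7 349.1 114. ]
[135.3 157.7] [566.5 329.7 114. ]
[141.4 157.9] [566.  309.2 114. ]
[147.9 157.8] [566.4 287.5 114. ]
[153.7 157.5] [567.6 268.1 114. ]
[159.8 157.5] [567.7 247.7 114. ]
[ 87.5 160. ] [557.8 489.3 114. ]
[-0.0042, 0.0031, 0.2924, 0.0001, -0.0001, 0.0002] rows>=1.4
```

View pics/c6.png

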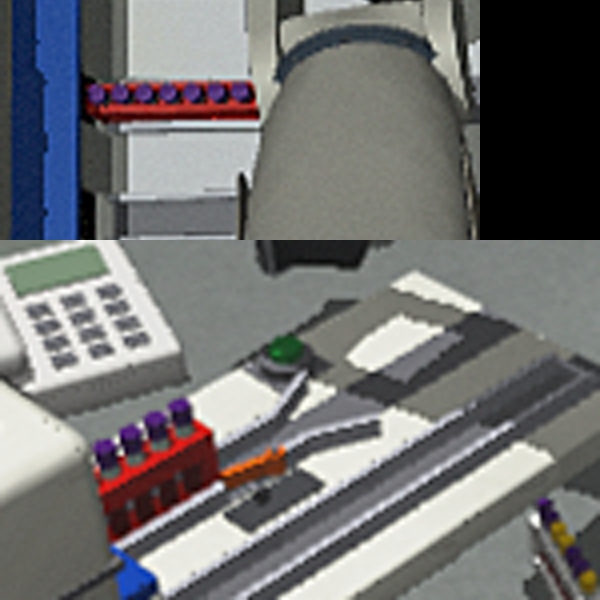

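The red rack stands caught behind the orange pawl (side crop 250,467), with its centre at world (566,308), which is sampler x ≈ +74. Now press the button.

```bash
python3 -m inch '[[[0,0.004,0.15,0,0,0],[0,0.004,0.28,0,0,0],[0,0.004,0.29,0,0,0],[0,0.004,0.29,0,0,0]]]'
python3 -m inch '[[[0,0,0.01,0,0,0],[0,0,0.02,0,0,0],[0,0,0.03,0,0,0],[0,0,0.03,0,0,0],[0,0,0.03,0,0,0]]]'
python3 -m inch '[[[0,0,0.01,0,0,0],[0,0,0.02,0,0,0],[0,0,0.02,0,0,0]]]'
```

```text
clock: 23.48
eef_pos: [648.8, 105.8, 59.3]
tcp_rot: [-3.139, 0.0, 1.601]
contact_force: [1.1, 0.5, 0.0]
opening: -0.0
grasp_force: 0.0
clock: 23.9
eef_pos: [650.5, 105.1, 54.6]
tcp_rot: [3.141, -0.0, 1.599]
contact_force: [-0.7, -0.3, -0.4]
opening: 0.005
grasp_force: 0.0
clock: 24.15
eef_pos: [650.6, 105.0, 50.0]
tcp_rot: [3.141, -0.0, 1.599]
contact_force: [-0.0, -0.8, 2.9]
opening: -0.0
grasp_force: 1.3
```

```bash
python3 -m inch '[[[0,0,0.008,0,0,0],[0,0,0.015,0,0,0],[0,0,0.015,0,0,0]]]'
python3 -m inch '[[[0,0,0.006,0,0,0],[0,0,0.01,0,0,0],[0,0,0.01,0,0,0],[0,0,0.01,0,0,0]]]'
```

```text
clock: 24.4
eef_pos: [650.6, 105.0, 47.0]
tcp_rot: [3.141, -0.0, 1.6]
contact_force: [1.2, -0.7, 3.4]
opening: -0.0
grasp_force: 2.1
clock: 24.73
eef_pos: [650.6, 105.0, 46.0]
tcp_rot: [3.141, -0.0, 1.6]
contact_force: [-1.7, -0.7, 11.6]
opening: 0.004
grasp_force: 5.8
```

Bottomed out: 11.6 N against the 5 N needed. I'll retreat and make a final check.

```bash
python3 -m inch '[[[0,0,-0.05,0,0,0],[0,0,-0.2,0,0,0],[0,0,-0.4,0,0,0],[0,0,-0.6,0,0,0],[0,0,-0.7,0,0,0],[0,0,-0.7,0,0,0]]]'
python3 -m inch '[[[-0.2,-0.05,0,0,0,0],[-0.4,-0.1,0,0,0,0],[-0.55,-0.15,0,0,0,0],[-0.6,-0.15,0,0,0,0],[-0.6,-0.15,0,0,0,0],[-0.6,-0.15,0,0,0,0],[-0.6,-0.15,0,0,0,0]]]'
python3 - <<'E'
from h import *
f=r.grab_frame("top");cv2.imwrite("pics/f7.png",cv2.resize(f[70:250,80:370,::-1],(800,497),interpolation=cv2.INTER_CUBIC))
print(r.sense()["qvel"].round(3))
E
```

```text
clock: 25.23
eef_pos: [652.7, 105.5, 190.8]
tcp_rot: [3.134, -0.001, 1.6]
contact_force: [0.4, 1.0, 1.3]
opening: -0.003
grasp_force: 0.0
clock: 25.82
eef_pos: [623.7, -14.7, 184.5]
tcp_rot: [-3.141, -0.001, 1.6]
contact_force: [0.1, -0.1, 0.4]
opening: -0.002
grasp_force: 0.0
[ 0.006  0.    -0.001 -0.003 -0.    -0.003]
```

View pics/f7.png

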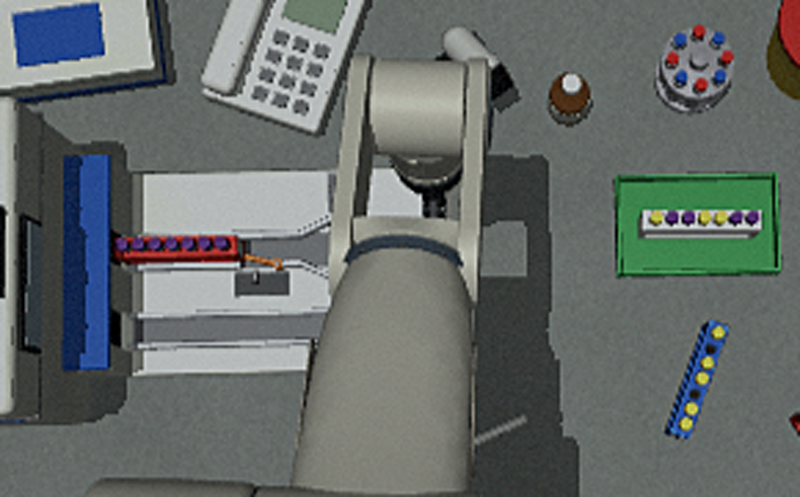

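The red rack is caught in the lane (180,248) with the pawl out behind it (262,262). The white rack is in the tray (700,220), the blue rack (697,380) and bottle (570,97) haven't moved, and the arm is clear.

```bash
python3 -c "
from rig import r
print(r.sign_off())"
```

```text
the job is handed in; nothing more can be done
None
```

The job is handed in: the white rack stands in the green tray, the red rack is caught behind the pawl, the start button was pressed fully, and the blue rack and amber bottle are where they stood (about 26 s of the 72 s used).

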